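Show the fossil to the inspection camera by mirror

ROBOT

A 6-joint arm with a two-finger parallel gripper is mounted at the origin on the work surface. World frame = base frame: x ahead of the robot, y to its left, z up, the work surface at z = 0. Lengths are in mm, angles in rad, forces in N, time in s.
With the tool pointing down it reaches from about 350 to 975 mm from the base axis. Payload 7.1 kg.
Tool frame: the origin (TCP) lies midway between the tips of the shut fingers; the grasp point (between the pads) lies pinch_z behind it (pinch_z is the distance from the TCP to the grasp point, in mm); z points along the fingers, y is the line along which they close (so a half turn about z gives the same grasp; the last joint's range is limited). The gripper opens to 88 mm and grips with 3 to 60 N. Pads are 20 mm wide; open, the fingers measure 115 mm over their backs; the gripper's body (75 mm by 178 mm) begins 61 mm behind the grasp point.
Start: joints at [1.232, 0.423, 1.63, -0, 1.089, -0.019], TCP at [196.453, 593.305, 222.675] pointing down, gripper open.
Joint ranges: [-3, 3], [-0.9, 2.11], [0.09, 2.58], [-1.31, 4.45], [0.11, 2.69], [-2.54, 2.54]. Speed limits (rad/s): [2.39, 2.39, 3.01, 3.14, 3.14, 3.14].

INTERFACE

Orientations are given as a rotation vector (axis times angle).
In Python, from workcell import get_obs, get_image, close_job, pinch_z gives the robot as it stands.
- The arm moves only by the tool jog_arm, never from a script. Its argument "commands" is a list of rows, each a list of 3 entries, a list of its own where there are three numbers: the gripper command: -1 is shut, 1 is fully open, values between are in proportion, then the shift along the tool's x, y, z as a fraction of full scale, then the turn, a rotation vector about the tool's x, y, z as a fraction of full scale. In form: [[gripper, [tx, ty, tz], [rx, ry, rz]], ...]. A call has 1 to 10 rows; each row shifts and turns the commanded pose from where the row before left it, along the tool's axes as they then stand; what a row does not reach is not made up. Full scale, the value 1, is 0.1 m for a shift and 45 degrees for a turn. A row lasts 1/10 s, in which the tool goes at most 50 mm and 8.59 degrees, less where a joint would pass 70% of its speed; a pose out of reach is approached as far as the arm can. A call with a number of a shift or a turn outside -1 to 1 is refused whole. A call with a gripper value outside its range is refused whole. The fingers move at their own pace and stop on an object; the grip force is fixed at half the most. Time passes only in rows, so rows that do not move let the fingers close. It gives the time, the measured TCP pose, the force, the opening and the grip force at its end, in the units of the state.
- get_obs(): the state, without advancing time (a new reading comes with each control period).
- get_image(name): name is "scene" or "side" or "wrist"; returns a dict with "image" (384x512x3 uint8, blue, green, red), "z_map" (384x512 float32, mm along the optical axis (not along the pixel's ray), 0 where there is no reading), "intrinsics" (3x3 intrinsics, pixels), "eye" and "orientation" of the camera in the world; the wrist camera has in their place "mount" (4x4, takes a point from camera to tool coordinates, whose origin is the TCP and whose axes are the flange's). Camera axes: x right, y down, z forward; pixel columns grow to the right and rows downward; lengths in mm; the calibration is good to about 2 mm. The wrist camera is an equidistant fisheye: a pixel r from the principal point sees the ray r / f radians off the axis. A picture is of the moment at which its call begins: read the wrist's pose just before it.
- close_job(): hands the job in; it is judged then, once.
The state is a dict: "t": time; "qpos": joint angles; "qvel": joint speeds; "joint_torque": joint torques, N m; "ee_pos": TCP position; "orientation": TCP orientation; "ft_force": force on the tool from outside, world axes, zero at the start; "moment": the same for the moment, N m; "width": finger opening in mm; "grasp_force": force on a finger pad.
Only numpy, scipy, OpenCV 4.12 (cv2) and the standard library are available. Lean on these libraries where they do the work, as an engineer would, in place of code of your own. Each camera call takes 0.05 s, during which the arm holds its last target. There are 200 camera calls.

TASK

Hang the fossil carrier by the middle of its handle on the hook stand, with the spiral fossil facing the mirror, and let go of it. Then grip the paddle on top of the swivelling mirror and turn it until the fossil's spiral appears about in the middle of the view that the inspection camera gets by way of the mirror. The mirror springs back, so finish while still holding the paddle at that angle; leave the other samples and tools where they lie.

Things in the scene. Friction and masses are not known exactly. Their poses are not given: they have to be found in the camera images.
- handle (a point): Centre of the carrier's handle bar: straight steel, along y, 130 mm long, 8 thick (x), 10 high, 120 mm above the carrier's underside. Under it is an opening 53 mm high, 118 wide between the side posts; the slab's top is 58 mm below this point. z up. To keep the bar's middle free for the hook, grip it 40 mm off the middle, fingers closing along x.
- fossil (a point): Centre of the spiral fossil (45 mm across), the mark the camera should see; same axes as the handle, its face looks to -x (at the start roughly to the robot's right, the mirror's side). It lies 86 mm below and 11 mm in front (-x) of the handle point.
- carrier: Loose fossil carrier: steel frame 130 mm wide (y), 125 tall, tray 40 deep (x), about 0.35 kg, holding a beige limestone slab 94 x 22 x 56 mm with a spiral fossil on its -x face. Origin at the middle of its underside, axes as the handle.
- seat (a point): Middle of the top of the hook's strap, 180 mm above the table, where the handle bar rests. Strap: level, 20 mm wide, 4 thick; x runs along it to the post, whose face is 33 mm away (post 20 wide, 188 tall); at -x it ends, 33 mm away, in an upturned lip 4 mm thick, its top 14 mm above the strap. z up. The open end (-x) looks roughly to the mirror.
- hook: The hook stand, fixed; origin at the foot of the post, axes as the seat; base plate 120 x 120 x 12 mm.
- lens (a point): Centre of the lens of the fixed inspection camera, a black box on one base plate with the mirror, 100 mm above the table. It looks level along its -x at the mirror's hinge axis, 199 mm away.
- mirror: Upright mirror (64 x 80 mm, centre 100 mm high) with its paddle. It turns about an upright hinge in its surface; origin on the hinge axis at table height, x is the mirror's normal. Start: x points to the lens. It turns anticlockwise from above, up to 1.3 rad; a spring (0.03 N m at the start, plus 0.06 per rad) turns it back. The camera's sight leaves at twice the angle turned.
- paddle_grip (a point): Centre of the steel paddle on top of the mirror, the part to grip: on the hinge axis, 170 mm above the table, 10 mm thick (x, the mirror's normal), 44 wide (y), 28 high. It turns with the mirror.
- sight (a point): The camera's line of sight after the mirror: origin on the hinge axis 100 mm above the table, x points where the camera looks by way of the mirror, z up. A brass needle at the mirror's foot (tip 85 mm from the axis, 27 mm high), geared to turn twice as far as the mirror, points the same way.
- lepidolite: Bystander: purple lepidolite lump, 60 x 46 x 39 mm high; origin at the middle of its underside.
- magnetite: Bystander: black magnetite octahedron half sunk in a grey stone, 50 x 44 x 38 mm high; origin at the middle of its underside.
- tweezers_case: Bystander: flat brass tweezers case, 130 mm long along its x, 24 wide, 14 high; origin at the middle of its underside.
- dish: Bystander: shallow glass dish, 90 mm across, 16 mm high; origin at the middle of its underside.
- loupe: Bystander: folding pocket loupe lying flat, 40 mm round and 65 mm long along its x, 12 mm high; origin at the middle of its underside.
There are look-alikes about, which are no part of the job. Of the things that look like the carrier, take the one that is farthest from the robot's base at the start.

How it is judged:
By the outcome, as a careful person would: the job done as asked, in the order asked, and still so for the second after the job is handed in, while the arm keeps its last pose, push and grip.
It also fails if it takes over 58 s, if anything falls off the work surface, if the arm or the gripper's body presses on something with over 40 N, if the wrist force passes 120 N, or if a joint passes its speed limit or range.

## Working session

There is one attempt and no reset: what is moved stays moved. The work goes in short steps, Python scripts to look and compute and a tool call to move; the robot and the scene stay as the last step left them, time stands still between calls to the robot, and variables do not carry over. Pictures are saved under pics/ and viewed, at most 10 in all, crops included, and the job is handed in when it is done.

Besides the shell and the picture viewer there is one more tool, called by a JSON object that holds its "op" and its "data", one argument or row to a line. jog_arm: Moves the arm, as the interface text tells. Its arguments: {"type":"object","properties":{"commands":{"type":"array","items":{"type":"array"}}},"required":["commands"]}

```bash
mkdir -p pics; ls; cat > h.py <<'E'
import numpy as np, cv2
from scipy.spatial.transform import Rotation as R
from workcell import get_obs, get_image, close_job, pinch_z
def rot(o):
    o=np.array(o,float)
    if o.shape==(3,3): return o
    return R.from_rotvec(o).as_matrix() if o.size==3 else R.from_quat(o).as_matrix()
def cloud(im):
    z=im["z_map"]; K=np.array(im["intrinsics"]); v,u=np.indices(z.shape)
    p=np.stack([(u-K[0,2])/K[0,0]*z,(v-K[1,2])/K[1,1]*z,z],-1)
    w=p@rot(im["orientation"]).T+np.array(im["eye"]); w[z==0]=np.nan
    return w
E
python3 - <<'E'
from h import *
print(get_obs(), pinch_z)
for n in("scene","side"):
    im=get_image(n); cv2.imwrite(f"pics/{n}0.png",im["image"]); np.save(f"pics/{n}0.npy",im,allow_pickle=True)
    print(n,im["eye"],im["orientation"],im["intrinsics"])
E
```

```text
pics
{'t': 0.0, 'qpos': array([ 1.23200540e+00,  4.23830836e-01,  1.63070318e+00, -2.07498544e-05,
        1.08858888e+00, -1.90070919e-02]), 'qvel': array([ 5.30937104e-04, -1.55793288e-03, -9.84047499e-04, -4.09043141e-04,
       -3.95143460e-04,  1.77865500e-05]), 'joint_torque': array([-7.13098052e-05, -5.44606733e+01, -2.73668844e+01,  6.43197703e-02,
        2.27321126e-02, -6.77510434e-05]), 'ee_pos': array([196.27379615, 592.78812985, 221.90276538]), 'orientation': array([-5.00122128e-01, -3.10127061e+00,  2.37027206e-03]), 'ft_force': array([ 0.07624745, -0.44377201, -1.16805079]), 'moment': array([ 0.00056715, -0.01391113,  0.02661463]), 'grasp_force': 0.0, 'width': 87.54431348557495} 18.700000000000003
scene [ 979.35779453 -369.55326793  946.04596682] [-2.27622358 -1.19915883  0.383026  ] [[372.56798691   0.         251.83161912]
 [  0.         372.56798691 189.91909252]
 [  0.           0.           1.        ]]
side [ 243.29051853 -701.59594013  978.27487766] [-2.41573027  0.47397968 -0.16193326] [[477.36192699   0.         255.46996394]
 [  0.         477.36192699 195.33007408]
 [  0.           0.           1.        ]]
```

View pics/scene0.png

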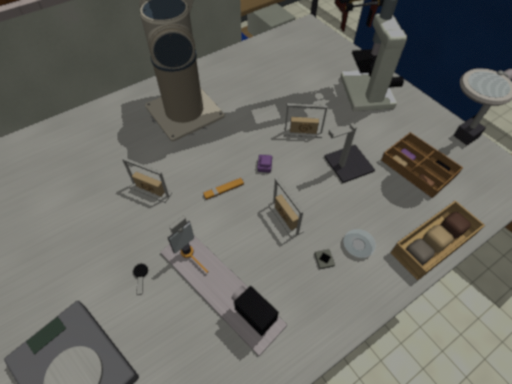

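View pics/side0.png

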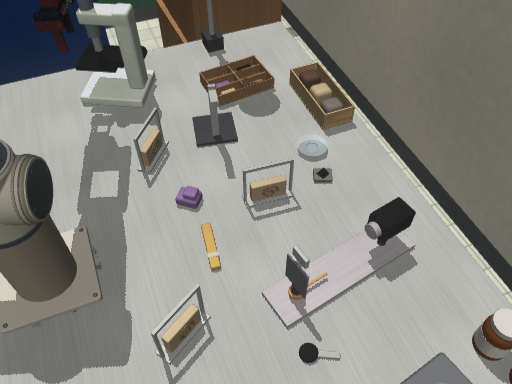

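The scene view shows three carriers, at about (305,122), (147,180) and (287,208), and the hook at (350,160). The mirror is at (182,238) and the lens box at (256,310). In the side view the same carriers are at (150,145), (180,330) and (268,188), the hook at (214,120), the mirror at (297,272) and the lens at (390,220). Next I'll measure positions.

```bash
python3 - <<'E'
from h import *
S={}
for n in("scene","side"):
    im=np.load(f"pics/{n}0.npy",allow_pickle=True).item(); w=cloud(im); S[n]=(im,w)
pts={"scene":{"A":(305,125),"B":(147,182),"C":(287,210),"hook":(349,155),"hookbase":(340,170),"mirror":(180,240),"lensbox":(256,310),"scope":(385,60)},
"side":{"A":(150,148),"B":(180,330),"C":(268,188),"hook":(214,115),"mirror":(297,275),"lens":(372,230),"needle":(316,280)}}
for n in pts:
    for k,(u,v) in pts[n].items(): print(n,k,S[n][1][v,u].round(), S[n][0]["image"][v,u])
# slabs: beige by hsv
for n in S:
    im,w=S[n]; hsv=cv2.cvtColor(im["image"],cv2.COLOR_BGR2HSV)
    m=((hsv[...,0]>10)&(hsv[...,0]<28)&(hsv[...,1]>70)&(w[...,2]>8)&(w[...,2]<80)).astype(np.uint8)
    c,l,s,ce=cv2.connectedComponentsWithStats(m)
    for i in range(1,c):
        if s[i,4]>60: print(n,s[i],np.nanmedian(w[l==i],0).round(1))
a=S["scene"][0]["image"][170:260,240:330]; b=S["side"][0]["image"][150:240,220:310]
cv2.imwrite("pics/cropC.png",cv2.resize(np.hstack([a,b]),None,fx=4.4,fy=4.4,interpolation=cv2.INTER_CUBIC))
E
```

```text
scene A [333. 289.  43.] [35 50 61]
scene B [ 263. -257.   60.] [ 73  98 113]
scene C [577.  23.  63.] [ 94 125 144]
scene hook [501. 341.  15.] [50 48 49]
scene hookbase [529. 278.  10.] [49 46 47]
scene mirror [ 509. -272.   96.] [72 73 70]
scene lensbox [ 773. -219.  129.] [19 17 18]
scene scope [373. 560. 211.] [73 82 79]
side A [320. 264.  57.] [56 67 75]
side B [ 248. -269.   57.] [62 78 87]
side C [563.  15.  51.] [62 78 89]
side hook [515. 290.  88.] [93 95 96]
side mirror [ 504. -273.  115.] [60 60 60]
side lens [ 706. -233.  114.] [116 113 108]
side needle [ 564. -258.   29.] [ 80 124 158]
scene [291 117  27  16 373] [330.4 283.5  46.8]
scene [ 382  133   81   64 2168] [666.1 485.3  25.8]
scene [132 173  32  23 377] [ 263.  -256.1   55.2]
scene [216 178  28  16 192] [381.4 -47.7  14.8]
scene [203 189  12  10  72] [ 371.8 -115.8   14.7]
scene [275 195  23  34 374] [575.6  20.2  59.2]
scene [ 392  201   92   78 2101] [868.1 306.5  47.7]
scene [180 246  28  27 153] [ 525.4 -259.    30.7]
side [ 200   55   74   49 1884] [661.2 488.7  26.4]
side [ 290   62   65   67 1985] [857.6 301.8  44. ]
side [141 129  19  36 288] [322.5 276.1  60.4]
side [250 175  36  26 568] [563.4  19.   53.4]
side [201 223  16  30 284] [379.6 -48.1  14.3]
side [209 256  12  14 124] [ 370.3 -117.7   13.7]
side [308 272  20  14  69] [ 570.3 -253.9   29.3]
side [288 285  15  15  81] [ 500.7 -275.1   31.7]
side [161 307  38  45 397] [ 246.6 -271.8   49.6]
side [482 319  30  31 198] [ 809.8 -528.1   71.9]
side [472 335  30  26  86] [ 808.2 -529.3   12.9]
```

View pics/cropC.png

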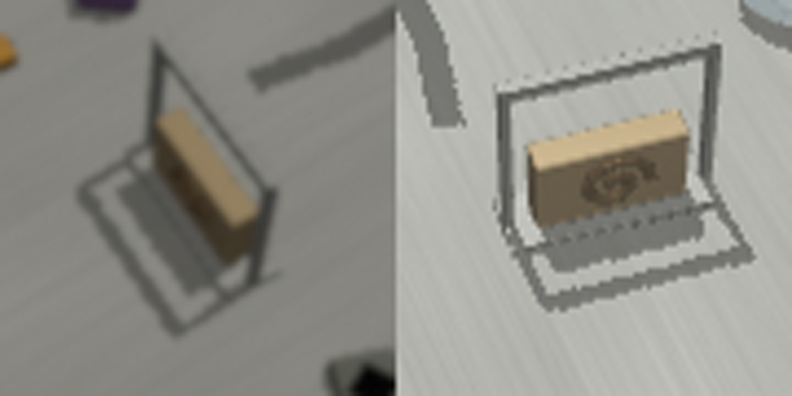

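Three carriers: A at scene (305,122), about (325,280) mm; B at (147,180), about (255,-262); C at (287,208), about (570,20). C is farthest from the base at about 570 mm, against 430 and 370. The crop confirms it: a spiral fossil on its -y side and a free handle. Now the precise geometry.

```bash
cat > geo.py <<'E'
from h import *
def load(tag):
    return {n:np.load(f"pics/{n}{tag}.npy",allow_pickle=True).item() for n in("scene","side")}
def sel(w,c,r,z0,z1):
    m=(np.hypot(w[...,0]-c[0],w[...,1]-c[1])<r)&(w[...,2]>z0)&(w[...,2]<z1); return w[m]
def line(p):
    c=p.mean(0); d=np.linalg.svd(p-c,full_matrices=False)[2][0]; t=(p-c)@d
    return c+d*(t.max()+t.min())/2,d,np.ptp(t)
E
python3 - <<'E'
from geo import *
for n,im in load(0).items():
    w=cloud(im)
    P=lambda *a:sel(w,*a)
    for nm,a in {"handleC":((570,20),95,112,135),"strap":((510,290),70,172,183),"hooktop":((510,290),70,172,210),"hookbase":((510,300),110,8,16),"post":((510,300),80,30,150),"paddle":((505,-270),60,155,190),"mirrorplate":((505,-270),60,65,135),"needle":((530,-260),80,24,33),"plate":((600,-255),250,5,13),"cam":((760,-220),90,70,150)}.items():
        p=P(*a)
        if len(p)<4: print(n,nm,len(p)); continue
        c,d,L=line(p); print(n,nm,len(p),c.round(1),d.round(3),L.round(1),p.min(0).round(),p.max(0).round())
E
```

```text
scene handleC 180 [566.1  26.9 123.9] [ 0.997 -0.08  -0.007] 130.7 [501.  17. 112.] [631.  35. 129.]
scene strap 132 [508.8 260.4 180.3] [ 0.226  0.974 -0.016] 80.9 [491. 221. 173.] [524. 299. 183.]
scene hooktop 186 [508.9 260.3 182.5] [ 0.193  0.981 -0.013] 81.3 [491. 220. 173.] [525. 302. 196.]
scene hookbase 911 [526.1 319.   12.8] [0.473 0.881 0.002] 146.7 [452. 253.   8.] [590. 391.  16.]
scene post 195 [516.1 290.3  90. ] [ 0.003 -0.005 -1.   ] 119.6 [503. 285.  30.] [526. 299. 150.]
scene paddle 171 [ 512.7 -264.9  176.2] [ 0.18  -0.981 -0.074] 45.8 [ 502. -287.  155.] [ 519. -243.  188.]
scene mirrorplate 343 [ 509.3 -266.2   99.8] [-0.144  0.809 -0.57 ] 94.0 [ 498. -300.   65.] [ 517. -232.  135.]
scene needle 97 [ 544.4 -260.8   29.5] [ 0.961  0.275 -0.01 ] 98.6 [ 498. -283.   24.] [ 592. -247.   33.]
scene plate 2397 [ 605.7 -272.7   10.8] [0.948 0.319 0.004] 468.6 [ 360. -498.    5.] [835. -16.  13.]
scene cam 1373 [ 758.7 -221.4  122.9] [ 0.981  0.188 -0.044] 107.9 [ 703. -251.   75.] [ 814. -181.  133.]
side handleC 254 [566.8  25.8 122.7] [-0.997  0.081  0.008] 128.9 
[... 262 characters left out ...]
1] [-0.959  0.282 -0.001] 145.2 [439. 251.   8.] [589. 392.  16.]
side post 182 [512.8 289.1  90. ] [ 0.043 -0.018 -0.999] 118.8 [504. 283.  30.] [524. 302. 149.]
side paddle 218 [ 508.7 -266.8  176.4] [ 0.206 -0.975 -0.079] 45.3 [ 502. -290.  155.] [ 519. -243.  187.]
side mirrorplate 411 [ 504.1 -269.2  100.8] [-0.203  0.959  0.198] 79.2 [ 497. -303.   65.] [ 517. -233.  135.]
side needle 131 [ 544.5 -261.1   29.2] [-0.973 -0.23   0.014] 103.4 [ 494. -285.   24.] [ 595. -245.   33.]
side plate 3822 [ 602.2 -269.    10.8] [-0.951 -0.31  -0.001] 493.0 [ 356. -494.    5.] [847.  -6.  13.]
side cam 1411 [ 757.1 -225.4  118.5] [-0.975 -0.153 -0.159] 112.1 [ 703. -252.   73.] [ 815. -182.  133.]
```

```bash
cat > fit.py <<'E'
from geo import *
def rect(p):
    (c,s,a)=cv2.minAreaRect(p[:,:2].astype(np.float32)); return np.round(c,1),np.round(s,1),round(a%90,1)
E
python3 - <<'E'
from fit import *
ims=load(0)
W={n:cloud(i) for n,i in ims.items()}
def proj(im,X):
    return 0
for n in W:
    w=W[n]
    for nm,a in {"strap":((510,260),55,176,186),"lip":((510,222),40,186,199),"posttop":((515,298),30,184,195),"post":((515,295),40,30,170),"base":((515,320),105,9,15),"plate":((625,-245),190,8.5,14),"paddletop":((508,-267),50,181,192),"needle":((545,-260),60,24,33)}.items():
        p=sel(w,*a)
        if len(p)<4: print(n,nm,len(p));continue
        print(n,nm,len(p),*rect(p),p.mean(0).round(1),np.percentile(p,[3,97],axis=0).round().tolist())
# merged
for nm,a in {"base":((515,320),105,9,15),"hooktop":((510,262),60,176,198),"mirrorplane":((505,-268),55,65,138)}.items():
    p=np.vstack([sel(W[n],*a) for n in W]); print(nm,rect(p))
a=ims["scene"]["image"][110:190,310:420]; b=ims["side"]["image"][75:155,160:270]
cv2.imwrite("pics/crophook.png",cv2.resize(np.hstack([a,b]),None,fx=3.6,fy=3.6,interpolation=cv2.INTER_CUBIC))
E
```

```text
scene strap 154 [507.1 259.1] [83.4 22.8] 80.1 [508.5 258.5 181. ] [[494.0, 220.0, 177.0], [523.0, 293.0, 184.0]]
scene lip 21 [500.5 221.9] [ 5.3 18.7] 79.9 [500.2 221.2 192.5] [[491.0, 219.0, 187.0], [509.0, 225.0, 196.0]]
scene posttop 27 [514.3 293.7] [12.5 19.5] 72.5 [514.5 293.2 188. ] [[505.0, 288.0, 184.0], [524.0, 301.0, 191.0]]
scene post 223 [515.  290.4] [22.9 13.1] 15.9 [516.5 290.4 100.7] [[504.0, 286.0, 35.0], [525.0, 296.0, 164.0]]
scene base 786 [519.5 323. ] [122.  121.8] 79.0 [525.8 320.   12.5] [[461.0, 262.0, 10.0], [579.0, 381.0, 15.0]]
scene plate 2593 [ 629.2 -243.8] [370.4 162.9] 22.5 [ 634.8 -251.1   12.2] [[483.0, -308.0, 10.0], [806.0, -193.0, 14.0]]
scene paddletop 75 [ 509.6 -265. ] [12.2 44.1] 13.8 [ 511.  -266.1  184.6] [[504.0, -286.0, 182.0], [518.0, -246.0, 188.0]]
scene needle 97 [ 541.3 -253.3] [98.3 33.6] 21.2 [ 544.8 -260.7   29.5] [[505.0, -280.0, 25.0], [589.0, -249.0, 33.0]]
side strap 131 [508.1 258.4] [82.6 19.9] 78.7 [508.4 260.2 180.8] [[494.0, 219.0, 178.0], [522.0, 291.0, 185.0]]
side lip 28 [501.1 221.9] [ 8.3 19.3] 87.1 [500.5 221.3 1
[... 235 characters left out ...]
05.0, 284.0, 33.0], [523.0, 296.0, 147.0]]
side base 830 [520.6 321.3] [125.  119.6] 79.0 [518.6 317.3  12.1] [[461.0, 260.0, 9.0], [578.0, 379.0, 15.0]]
side plate 3988 [ 637.3 -273.5] [366.5 164.3] 11.2 [ 616.8 -252.2   11.8] [[459.0, -312.0, 9.0], [793.0, -191.0, 14.0]]
side paddletop 106 [ 510.9 -266.4] [11.6 44.6] 12.9 [ 510.6 -267.4  184. ] [[504.0, -287.0, 181.0], [518.0, -247.0, 186.0]]
side needle 131 [ 542.1 -253.9] [102.8  35.5] 20.9 [ 537.6 -262.8   29.3] [[494.0, -282.0, 25.0], [591.0, -249.0, 33.0]]
base (array([519.3, 321.5]), array([125. , 122.1]), 79.0)
hooktop (array([507.2, 258.9]), array([85.2, 22.9]), 79.7)
mirrorplane (array([ 506.9, -266.9]), array([10.2, 72.5]), 10.8)
```

View pics/crophook.png

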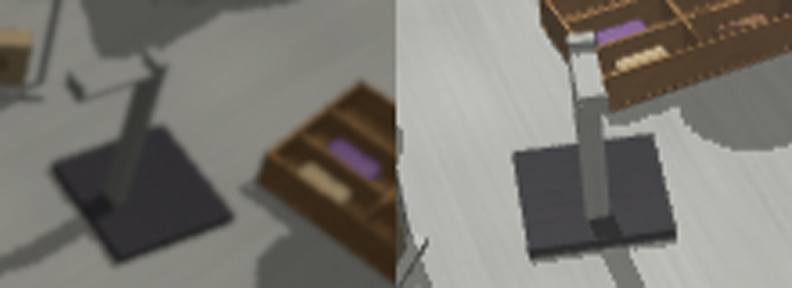

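The hook crop shows the strap with its open end and lip towards the mirror (-y), and the post and base behind it. Estimates:
- seat (507,256), hook yaw about 79°
- handle (566.5,26.3), bar yaw about -4.6°
- mirror hinge and paddle (510,-266), yaw about 12.5°

Now a helper that works out the row numbers.

```bash
cat > plan.py <<'E'
from h import *
def tool(d,psi):
    """world shift -> tool shift in full-scale units, tool down, tool y at yaw psi deg"""
    a=np.radians(psi); M=np.array([[-np.sin(a),np.cos(a),0],[np.cos(a),np.sin(a),0],[0,0,-1]])
    return M@np.array(d)/100
def state():
    o=get_obs(); m=rot(o["orientation"]); 
    print("t %.2f pos %s yaw %.2f tilt %.2f w %.1f gf %.1f F %s"%(o["t"],np.round(o["ee_pos"],1),np.degrees(np.arctan2(m[1,1],m[0,1])),np.degrees(np.arccos(-m[2,2])),o["width"],o["grasp_force"],np.round(o["ft_force"],1)))
    return o
def legs(wp,psi,n):
    for a,b,k in zip(wp,wp[1:],n): print(b,k,"x",tool((np.array(b)-a)/k,psi).round(3))
E
python3 - <<'E'
from plan import *
state()
legs([(196.5,593.3,222.7),(330,300,222),(526.6,29.5,200),(526.6,29.5,101.3)],85.4,[9,9,5])
E
```

```text
t 0.10 pos [196.3 592.8 222. ] yaw 71.68 tilt 0.08 w 87.8 gf 0.0 F [-0.2  0.5 -0.4]
(330, 300, 222) 9 x [-0.174 -0.313  0.001]
(526.6, 29.5, 200) 9 x [-0.242 -0.282  0.024]
(526.6, 29.5, 101.3) 5 x [0.    0.    0.197]
```

{"op": "jog_arm", "data": {
  "commands": [
    [1,[0,0,0],[0,0,-0.152]],
    [1,[0,0,0],[0,0,-0.152]],
    [1,[-0.196,-0.352,0],[0,0,0]],
    [1,[-0.196,-0.352,0],[0,0,0]],
    [1,[-0.196,-0.352,0],[0,0,0]],
    [1,[-0.196,-0.352,0],[0,0,0]],
    [1,[-0.196,-0.352,0],[0,0,0]],
    [1,[-0.196,-0.352,0],[0,0,0]],
    [1,[-0.196,-0.352,0],[0,0,0]],
    [1,[-0.196,-0.352,0],[0,0,0]]
  ]
}}

```text
t: 1.1
ee_pos: [330.2, 298.3, 222.5]
orientation: [-0.127, -3.139, 0.0]
ft_force: [0.4, 0.4, 0.5]
width: 88.2
grasp_force: 0.0
```

{"op": "jog_arm", "data": {
  "commands": [
    [1,[-0.242,-0.282,0.024],[0,0,0]],
    [1,[-0.242,-0.282,0.024],[0,0,0]],
    [1,[-0.242,-0.282,0.024],[0,0,0]],
    [1,[-0.242,-0.282,0.024],[0,0,0]],
    [1,[-0.242,-0.282,0.024],[0,0,0]],
    [1,[-0.242,-0.282,0.024],[0,0,0]],
    [1,[-0.242,-0.282,0.024],[0,0,0]],
    [1,[-0.242,-0.282,0.024],[0,0,0]],
    [1,[-0.242,-0.282,0.024],[0,0,0]],
    [1,[0,0,0],[0,0,0]]
  ]
}}

```text
t: 2.1
ee_pos: [528.5, 26.5, 200.7]
orientation: [0.133, 3.138, -0.001]
ft_force: [0.9, 0.1, -0.0]
width: 87.9
grasp_force: 0.0
```

```bash
python3 - <<'E'
from plan import *
o=state(); im=get_image("wrist"); cv2.imwrite("pics/w1.png",im["image"]); print(im["mount"],im["intrinsics"])
legs([o["ee_pos"],(526.6,29.5,101.3)],85.4,[5])
E
```

```text
t 2.10 pos [528.5  26.5 200.7] yaw 85.16 tilt 0.06 w 87.9 gf 0.0 F [ 0.9  0.1 -0. ]
[[-2.87513167e-04 -9.60983565e-01 -2.76605323e-01  7.64047991e+01]
 [ 9.99998509e-01  1.94742485e-04 -1.71600842e-03 -7.08548919e-01]
 [ 1.70292270e-03 -2.76605404e-01  9.60982076e-01 -1.62508635e+02]
 [ 0.00000000e+00  0.00000000e+00  0.00000000e+00  1.00000000e+00]] [[297.31863964   0.         261.58770767]
 [  0.         297.31863964 188.51034862]
 [  0.           0.           1.        ]]
(526.6, 29.5, 101.3) 5 x [0.004 0.006 0.199]
```

View pics/w1.png

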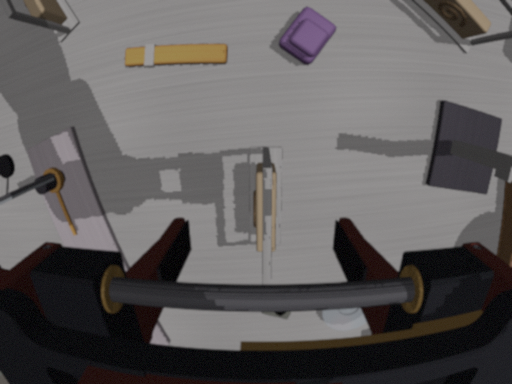

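The wrist view shows the bar of carrier C running between the open fingers, near column 267, with the finger gap centred near column 262. I'll descend with a 3 mm correction and close.

{"op": "jog_arm", "data": {
  "commands": [
    [1,[0.004,0.006,0.199],[0,0,0]],
    [1,[0.004,0.006,0.199],[0,0,0]],
    [1,[0.004,0.006,0.199],[0,0,0]],
    [1,[0.004,0.006,0.199],[0,0,0]],
    [1,[0.004,0.006,0.199],[0,0,0]],
    [1,[0,0,0],[0,0,0]],
    [-1,[0,0,0],[0,0,0]],
    [-1,[0,0,0],[0,0,0]],
    [-1,[0,0,0],[0,0,0]],
    [-1,[0,0,0],[0,0,0]]
  ]
}}

```text
t: 3.15
ee_pos: [525.2, 32.6, 102.4]
orientation: [0.127, 3.138, 0.0]
ft_force: [0.2, 0.1, -0.6]
width: 59.3
grasp_force: 0.0
```

{"op": "jog_arm", "data": {
  "commands": [
    [-1,[0,0,0],[0,0,0]],
    [-1,[0,0,0],[0,0,0]],
    [-1,[0,0,0],[0,0,0]],
    [-1,[0,0,0],[0,0,0]],
    [-1,[0,0,0],[0,0,0]]
  ]
}}

```text
t: 3.65
ee_pos: [524.7, 32.5, 101.5]
orientation: [-0.127, -3.139, 0.0]
ft_force: [-0.2, 0.3, 0.3]
width: 19.3
grasp_force: 0.0
```

{"op": "jog_arm", "data": {
  "commands": [
    [-1,[0,0,0],[0,0,0]],
    [-1,[0,0,0],[0,0,0]],
    [-1,[0,0,0],[0,0,0]],
    [-1,[0,0,0],[0,0,0]]
  ]
}}

```text
t: 4.05
ee_pos: [524.7, 32.4, 101.5]
orientation: [-0.127, -3.139, 0.0]
ft_force: [-0.3, -1.7, -0.4]
width: 7.5
grasp_force: 30.0
```

```bash
python3 - <<'E'
from plan import *
from fit import *
o=state()
for n in("scene","side"):
    im=get_image(n); w=cloud(im); p=sel(w,(570,27),95,112,135); 
    p=p[(p[:,0]>545)]
    c,d,L=line(p); print(n,c.round(1),d.round(3),L,p.max(0).round(1))
E
```

```text
t 4.05 pos [524.7  32.4 101.5] yaw 85.35 tilt 0.01 w 7.5 gf 30.0 F [-0.3 -1.7 -0.4]
scene [588.8  26.1 124.4] [ 0.996 -0.089 -0.02 ] 87.95643753924811 [632.6  33.3 130.5]
side [609.2  23.2 123. ] [-0.994  0.085  0.067] 46.28823300666518 [631.8  30.9 131.1]
```

```bash
python3 - <<'E'
from plan import *
legs([(524.7,32.4,101.5),(524.7,32.4,197),(446.8,163.5,197),(465.4,261.8,197)],82,[5,6,7])
E
```

```text
(524.7, 32.4, 197) 5 x [ 0.     0.    -0.191]
(446.8, 163.5, 197) 6 x [0.159 0.198 0.   ]
(465.4, 261.8, 197) 7 x [-0.007  0.143  0.   ]
```

{"op": "jog_arm", "data": {
  "commands": [
    [-1,[0,0,-0.1],[0,0,0]],
    [-1,[0,0,-0.2],[0,0,0]],
    [-1,[0,0,-0.2],[0,0,0]],
    [-1,[0,0,-0.2],[0,0,0]],
    [-1,[0,0,-0.2],[0,0,0]],
    [-1,[0,0,-0.055],[0,0,0]],
    [-1,[0,0,0],[0,0,0.075]],
    [-1,[0,0,0],[0,0,0]]
  ]
}}

```text
t: 4.95
ee_pos: [524.1, 32.6, 196.8]
orientation: [-0.22, -3.133, 0.0]
ft_force: [1.0, 0.3, -4.3]
width: 8.2
grasp_force: 30.0
```

{"op": "jog_arm", "data": {
  "commands": [
    [-1,[0.08,0.1,0],[0,0,0]],
    [-1,[0.159,0.198,0],[0,0,0]],
    [-1,[0.159,0.198,0],[0,0,0]],
    [-1,[0.159,0.198,0],[0,0,0]],
    [-1,[0.159,0.198,0],[0,0,0]],
    [-1,[0.159,0.198,0],[0,0,0]],
    [-1,[0.08,0.1,0],[0,0,0]],
    [-1,[0,0,0],[0,0,0]],
    [-1,[0,0,0],[0,0,0]],
    [-1,[0,0,0],[0,0,0]]
  ]
}}

```text
t: 5.95
ee_pos: [447.2, 163.1, 197.0]
orientation: [0.22, 3.134, -0.0]
ft_force: [0.1, -0.7, -5.3]
width: 7.9
grasp_force: 30.0
```

```bash
python3 - <<'E'
from plan import *
from fit import *
o=state()
for n in("scene","side"):
    im=get_image(n); cv2.imwrite(f"pics/{n}1.png",im["image"]); np.save(f"pics/{n}1.npy",im,allow_pickle=True); w=cloud(im)
    p=sel(w,(515,155),80,208,230); c,d,L=line(p); print(n,len(p),c.round(1),d.round(3),L.round(1),p.min(0).round(1),p.max(0).round(1))
    p=sel(w,(510,255),80,176,199); print(rect(p),p.max(0),p.min(0))
a=cv2.imread("pics/scene1.png")[70:220,220:420]; b=cv2.imread("pics/side1.png")[50:200,120:320]
cv2.imwrite("pics/v1.png",cv2.resize(np.hstack([a,b]),None,fx=2,fy=2))
E
```

```text
t 5.95 pos [447.2 163.1 197. ] yaw 81.96 tilt 0.02 w 7.9 gf 30.0 F [ 0.1 -0.7 -5.3]
scene 193 [496.1 154.4 218.2] [ 0.994 -0.106 -0.031] 116.1 [437.5 144.  208.2] [553.3 174.5 229.9]
(array([506.9, 259.1]), array([81.4, 24.7]), 80.4) [525.11740135 299.31177345 196.43058254] [488.38149253 217.90641093 176.72444997]
side 162 [494.7 151.1 215.3] [-0.999  0.029 -0.018] 119.4 [435.  143.1 208.4] [554.5 159.4 222.5]
(array([516.8, 258.6]), array([83.5,  7.5]), 83.4) [524.21059652 300.50793739 195.35389968] [508.27998861 217.52045562 176.69315612]
```

View pics/v1.png

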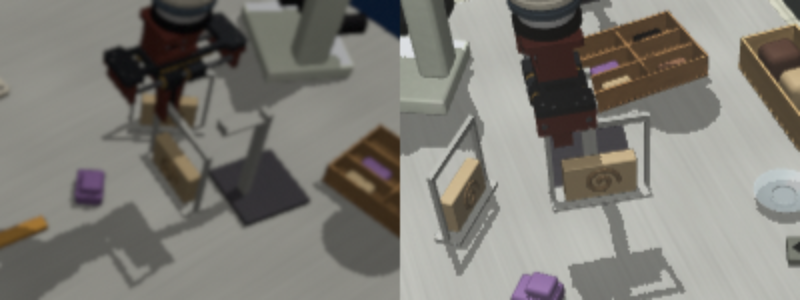

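Both views show the carrier held level, with its spiral towards the mirror and the hook's open end behind it; the bar's far end is at x≈553, as planned. I'll go in over the lip.

{"op": "jog_arm", "data": {
  "commands": [
    [-1,[-0.007,0.1,0],[0,0,0]],
    [-1,[-0.007,0.143,0],[0,0,0]],
    [-1,[-0.007,0.143,0],[0,0,0]],
    [-1,[-0.007,0.143,0],[0,0,0]],
    [-1,[-0.007,0.143,0],[0,0,0]],
    [-1,[-0.007,0.143,0],[0,0,0]],
    [-1,[-0.007,0.143,0],[0,0,0]],
    [-1,[0,0.043,0],[0,0,0]],
    [-1,[0,0,0],[0,0,0]],
    [-1,[0,0,0],[0,0,0]]
  ]
}}

```text
t: 7.05
ee_pos: [465.3, 261.8, 196.9]
orientation: [-0.219, -3.133, 0.001]
ft_force: [-0.1, -0.1, -4.4]
width: 7.6
grasp_force: 30.0
```

```bash
python3 - <<'E'
from plan import *
from fit import *
o=state()
for n in("scene","side"):
    im=get_image(n); w=cloud(im)
    p=sel(w,(507,256),80,203,232); p=p[p[:,0]>490]; c,d,L=line(p); print(n,len(p),c.round(1),d.round(3),L.round(1),p.min(0).round(1),p.max(0).round(1))
E
```

```text
t 7.05 pos [465.3 261.8 196.9] yaw 81.99 tilt 0.04 w 7.6 gf 30.0 F [-0.1 -0.1 -4.4]
scene 129 [531.1 251.3 216.7] [ 0.988 -0.14  -0.063] 82.8 [490.1 240.9 203.4] [571.7 262.1 221.9]
side 147 [531.1 249.7 215.4] [-0.991  0.127  0.032] 81.3 [490.4 239.8 204. ] [571.5 257.9 221.2]
```

{"op": "jog_arm", "data": {
  "commands": [
    [-1,[0,0,0.08],[0,0,0]],
    [-1,[0,0,0.08],[0,0,0]],
    [-1,[0,0,0.08],[0,0,0]],
    [-1,[0,0,0.03],[0,0,0]],
    [-1,[0,0,0],[0,0,0]],
    [-1,[0,0,0],[0,0,0]]
  ]
}}

```text
t: 7.75
ee_pos: [465.7, 262.1, 170.0]
orientation: [-0.22, -3.134, 0.0]
ft_force: [-0.1, 0.6, -4.0]
width: 7.4
grasp_force: 30.0
```

{"op": "jog_arm", "data": {
  "commands": [
    [-1,[0,0,0.01],[0,0,0]],
    [-1,[0,0,0.01],[0,0,0]],
    [-1,[0,0,0],[0,0,0]],
    [-1,[0,0,0],[0,0,0]]
  ]
}}

```text
t: 8.15
ee_pos: [465.6, 262.1, 168.2]
orientation: [0.22, 3.134, 0.0]
ft_force: [1.1, 0.2, -3.9]
width: 8.0
grasp_force: 30.0
```

{"op": "jog_arm", "data": {
  "commands": [
    [-1,[0,0,0.01],[0,0,0]],
    [-1,[0,0,0.01],[0,0,0]],
    [-1,[0,0,0],[0,0,0]],
    [-1,[0,0,0],[0,0,0]]
  ]
}}

```text
t: 8.55
ee_pos: [465.6, 262.2, 166.6]
orientation: [0.22, 3.134, 0.001]
ft_force: [-4.5, -0.3, 5.0]
width: 7.9
grasp_force: 30.0
```

{"op": "jog_arm", "data": {
  "commands": [
    [-1,[0,0,0.005],[0,0,0]],
    [-1,[0,0,0],[0,0,0]],
    [-1,[0,0,0],[0,0,0]]
  ]
}}

```text
t: 8.85
ee_pos: [465.6, 262.3, 166.2]
orientation: [0.219, 3.134, 0.001]
ft_force: [-4.9, -0.9, 6.6]
width: 7.8
grasp_force: 30.0
```

It is resting on the strap: the vertical force went from -4 to +6 N. Opening partway.

{"op": "jog_arm", "data": {
  "commands": [
    [-1,[0,0,-0.005],[0,0,0]],
    [-0.75,[0,0,0],[0,0,0]],
    [-0.6,[0,0,0],[0,0,0]],
    [-0.4,[0,0,0],[0,0,0]],
    [-0.3,[0,0,0],[0,0,0]],
    [-0.3,[0,0,0],[0,0,0]],
    [-0.3,[0,0,0],[0,0,0]],
    [-0.3,[0,0,0],[0,0,0]]
  ]
}}

```text
t: 9.65
ee_pos: [465.6, 262.1, 166.1]
orientation: [0.22, 3.134, -0.0]
ft_force: [-0.1, -0.7, 0.3]
width: 30.8
grasp_force: 0.0
```

```bash
cat > chk.py <<'E'
from plan import *
from fit import *
def bar(z0=176,z1=202):
    for n in("scene","side"):
        im=get_image(n); w=cloud(im)
        p=sel(w,(507,256),80,z0,z1); p=p[(p[:,0]>528)]; c,d,L=line(p); print(n,len(p),c.round(1),d.round(3),L.round(1),p.max(0).round(1))
    return w
if __name__=="__main__": state(); bar()
E
python3 chk.py
```

```text
t 9.65 pos [465.6 262.1 166.1] yaw 81.98 tilt 0.00 w 30.8 gf 0.0 F [-0.1 -0.7  0.3]
scene 68 [550.3 248.8 188.6] [ 0.989 -0.127 -0.073] 45.2 [572.7 257.4 194.1]
side 80 [549.6 247.9 187.4] [-0.988  0.154  0.032] 42.7 [570.9 257.9 193.5]
```

{"op": "jog_arm", "data": {
  "commands": [
    [-0.3,[0,0,-0.05],[0,0,0]],
    [-0.3,[0,0,-0.1],[0,0,0]],
    [-0.3,[0,0,-0.2],[0,0,0]],
    [-0.3,[0,0,-0.3],[0,0,0]],
    [-0.3,[0,0,-0.3],[0,0,0]],
    [-0.3,[0,0,0],[0,0,0]],
    [-0.3,[0,0,0],[0,0,0]]
  ]
}}

```text
t: 10.45
ee_pos: [465.9, 262.3, 262.2]
orientation: [0.219, 3.132, 0.002]
ft_force: [0.1, 0.2, 0.2]
width: 30.6
grasp_force: 0.0
```

```bash
python3 - <<'E'
from chk import *
o=state()
for n in("scene","side"):
    im=get_image(n); w=cloud(im)
    p=sel(w,(507,252),80,183,199); p=p[(p[:,1]<275)]; m=(abs(p[:,0]-507)>14); c,d,L=line(p[m]); print(n,m.sum(),c.round(1),d.round(3),L.round(1),p[m].min(0).round(1),p[m].max(0).round(1))
legs([o["ee_pos"],(510,-266,220)],12.5,[16])
E
```

```text
t 10.45 pos [465.9 262.3 262.2] yaw 81.99 tilt 0.13 w 30.6 gf 0.0 F [0.1 0.2 0.2]
scene 129 [506.8 254.3 189.4] [ 0.991 -0.131 -0.001] 129.0 [443.4 221.8 183.4] [571.1 270.  194. ]
side 159 [507.3 253.3 188.5] [-0.991  0.132  0.003] 129.4 [443.4 219.5 183. ] [571.9 268.1 195.2]
(510, -266, 220) 16 x [-0.328 -0.045  0.026]
```

{"op": "jog_arm", "data": {
  "commands": [
    [-0.3,[0,0,0],[0,0,0.1716]],
    [-0.3,[0,0,0],[0,0,0.1716]],
    [-0.3,[0,0,0],[0,0,0.1716]],
    [-0.3,[0,0,0],[0,0,0.1716]],
    [-0.3,[0,0,0],[0,0,0.1716]],
    [-0.3,[0,0,0],[0,0,0.1716]],
    [-0.3,[0,0,0],[0,0,0.1716]],
    [-0.3,[0,0,0],[0,0,0.1716]],
    [-0.3,[0,0,0],[0,0,0.1716]],
    [-0.3,[0,0,0],[0,0,0]]
  ]
}}

```text
t: 11.55
ee_pos: [464.9, 261.7, 259.8]
orientation: [-1.968, -2.448, 0.004]
ft_force: [-0.3, 0.1, 0.6]
width: 30.5
grasp_force: 0.0
```

The carrier hangs level, with its bar centre at about (507,255). Now over to the paddle.

{"op": "jog_arm", "data": {
  "commands": [
    [-0.3,[-0.15,-0.022,0.013],[0,0,0]],
    [-0.3,[-0.328,-0.045,0.026],[0,0,0]],
    [-0.3,[-0.328,-0.045,0.026],[0,0,0]],
    [-0.3,[-0.328,-0.045,0.026],[0,0,0]],
    [-0.3,[-0.328,-0.045,0.026],[0,0,0]],
    [-0.3,[-0.328,-0.045,0.026],[0,0,0]],
    [-0.3,[-0.328,-0.045,0.026],[0,0,0]],
    [-0.3,[-0.328,-0.045,0.026],[0,0,0]],
    [0.0,[-0.328,-0.045,0.026],[0,0,0]],
    [0.0,[-0.328,-0.045,0.026],[0,0,0]]
  ]
}}

```text
t: 12.55
ee_pos: [490.0, -52.1, 235.9]
orientation: [-1.963, -2.452, 0.001]
ft_force: [-0.7, 0.5, 0.5]
width: 42.2
grasp_force: 0.0
```

{"op": "jog_arm", "data": {
  "commands": [
    [0.0,[-0.328,-0.045,0.026],[0,0,0]],
    [0.0,[-0.328,-0.045,0.026],[0,0,0]],
    [0.0,[-0.328,-0.045,0.026],[0,0,0]],
    [0.0,[-0.328,-0.045,0.026],[0,0,0]],
    [0.0,[-0.328,-0.045,0.026],[0,0,0]],
    [0.0,[-0.328,-0.045,0.026],[0,0,0]],
    [0.0,[-0.178,-0.023,0.013],[0,0,0]],
    [0,[0,0,0],[0,0,0]],
    [0,[0,0,0],[0,0,0]],
    [0,[0,0,0],[0,0,0]]
  ]
}}

```text
t: 13.55
ee_pos: [508.4, -264.8, 219.4]
orientation: [-1.965, -2.451, -0.0]
ft_force: [-0.0, 0.2, 0.1]
width: 44.0
grasp_force: 0.0
```

```bash
python3 - <<'E'
from chk import *
o=state()
for n in("scene","side"):
    im=get_image(n); w=cloud(im)
    for a in (((510,-266),40,176,190),):
        p=sel(w,*a); print(n,len(p),rect(p),p.mean(0).round(1)) if len(p)>5 else print(n,len(p))
im=get_image("wrist"); cv2.imwrite("pics/w2.png",im["image"])
legs([o["ee_pos"],(510,-266,152.5)],12.5,[5])
E
```

```text
t 13.55 pos [ 508.4 -264.8  219.4] yaw 12.56 tilt 0.05 w 44.0 gf 0.0 F [-0.   0.2  0.1]
scene 53 (array([ 512.4, -275. ]), array([10.4, 23.7]), 13.3) [ 513.4 -275.   183.1]
side 122 (array([ 510.6, -266.8]), array([11.3, 43.3]), 12.3) [ 510.6 -269.5  183. ]
(510, -266, 152.5) 5 x [-0.003  0.003  0.134]
```

View pics/w2.png

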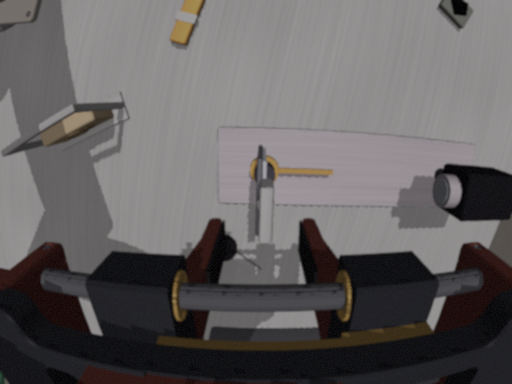

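The wrist view shows the paddle upright at column ~265, between the fingers at (220–302), and the needle still pointing at the lens. I'll descend and grip.

{"op": "jog_arm", "data": {
  "commands": [
    [0,[-0.003,0.004,0.134],[0,0,0]],
    [0,[-0.003,0.004,0.134],[0,0,0]],
    [0,[-0.003,0.004,0.134],[0,0,0]],
    [0,[-0.003,0.004,0.134],[0,0,0]],
    [0,[-0.003,0.004,0.134],[0,0,0]],
    [0,[0,0,0],[0,0,0]],
    [-1,[0,0,0],[0,0,0]],
    [-1,[0,0,0],[0,0,0]],
    [-1,[0,0,0],[0,0,0]],
    [-1,[0,0,0],[0,0,0]]
  ]
}}

```text
t: 14.7
ee_pos: [511.3, -267.1, 153.1]
orientation: [1.966, 2.449, 0.0]
ft_force: [1.7, 0.8, -0.1]
width: 16.0
grasp_force: 1.8
```

{"op": "jog_arm", "data": {
  "commands": [
    [-1,[0,0,0],[0,0,0]],
    [-1,[0,0,0],[0,0,0]],
    [-1,[0,0,0],[0,0,0]],
    [-1,[0,0,0],[0,0,0]]
  ]
}}

```text
t: 15.1
ee_pos: [512.2, -267.0, 153.1]
orientation: [1.965, 2.448, 0.002]
ft_force: [4.6, 1.9, 0.5]
width: 11.6
grasp_force: 30.0
```

{"op": "jog_arm", "data": {
  "commands": [
    [-1,[0,0.015,0],[0,0,0]],
    [-1,[0,0,0],[0,0,0]],
    [-1,[0,0,0],[0,0,-0.05]],
    [-1,[0,0,0],[0,0,-0.05]]
  ]
}}

```text
t: 15.5
ee_pos: [512.3, -266.9, 153.1]
orientation: [1.867, 2.526, -0.001]
ft_force: [-0.1, 0.2, 4.7]
width: 11.8
grasp_force: 30.0
```

{"op": "jog_arm", "data": {
  "commands": [
    [-1,[0,0,0],[0,0,-0.09]],
    [-1,[0,0,0],[0,0,-0.09]],
    [-1,[0,0,0],[0,0,-0.09]],
    [-1,[0,0,0],[0,0,-0.09]],
    [-1,[0,0,0],[0,0,-0.09]],
    [-1,[0,0,0],[0,0,-0.09]],
    [-1,[0,0,0],[0,0,-0.09]],
    [-1,[0,0,0],[0,0,-0.09]],
    [-1,[0,0,0],[0,0,-0.047]],
    [-1,[0,0,0],[0,0,0]]
  ]
}}

```text
t: 16.5
ee_pos: [512.7, -266.7, 153.0]
orientation: [1.035, 2.965, -0.0]
ft_force: [1.3, 1.6, 5.5]
width: 11.8
grasp_force: 30.0
```

```bash
python3 - <<'E'
from chk import *
o=state(); print(o["moment"])
for n in("scene","side"):
    im=get_image(n); cv2.imwrite(f"pics/{n}2.png",im["image"]); np.save(f"pics/{n}2.npy",im,allow_pickle=True); w=cloud(im)
    hsv=cv2.cvtColor(im["image"],cv2.COLOR_BGR2HSV)
    m=(hsv[...,0]>8)&(hsv[...,0]<25)&(hsv[...,1]>90)&(np.hypot(w[...,0]-510,w[...,1]+266)<110)&(w[...,2]>15)&(w[...,2]<40)
    p=w[m]; r=np.hypot(p[:,0]-510,p[:,1]+266); q=p[r>40]
    print(n,len(p),len(q),q.mean(0).round(1),line(q) if len(q)>4 else "", q[np.argmax(np.hypot(q[:,0]-510,q[:,1]+266))] if len(q) else "")
    p=sel(w,(510,-266),45,70,138); print("mirror",rect(p),line(p)[1])
    p=sel(w,(507,252),80,183,199); p=p[(p[:,1]<275)]; mm=(abs(p[:,0]-507)>14); c,d,L=line(p[mm]); print(c.round(1),d.round(3))
im=get_image("wrist"); cv2.imwrite("pics/w3.png",im["image"])
a=cv2.imread("pics/scene2.png")[80:300,150:420]; b=cv2.imread("pics/side2.png")[80:300,150:420]
cv2.imwrite("pics/v2.png",cv2.resize(np.hstack([a,b]),None,fx=1.45,fy=1.45))
E
```

```text
t 16.50 pos [ 512.7 -266.7  153. ] yaw 51.51 tilt 0.03 w 11.8 gf 30.0 F [1.3 1.6 5.5]
[ 0.21824767 -0.14545726 -0.07281607]
scene 116 37 [ 515.2 -204.1   28.9] (array([ 515.18271511, -204.06711373,   28.89834485]), array([-0.07859978, -0.99689045, -0.00561265]), np.float64(43.95812527987496)) [ 517.04521738 -182.16948944   29.45740392]
mirror (array([ 511.6, -266.9]), array([ 8.1, 67. ]), 41.6) [ 0.50074272 -0.48479624  0.71709786]
[507.3 254.  189.2] [ 0.991 -0.132  0.   ]
side 94 0 [nan nan nan]  
mirror (array([ 506.1, -271.8]), array([ 5.7, 69.4]), 48.6) [ 0.71048589 -0.62749748  0.31852269]<stdin>:8: RuntimeWarning: Mean of empty slice.
  ret = um.true_divide(
geo.py:7: RuntimeWarning: Mean of empty slice.
  c=p.mean(0); d=np.linalg.svd(p-c,full_matrices=False)[2][0]; t=(p-c)@d
Traceback (most recent call last):
  File "geo.py", line 7, in line
    c=p.mean(0); d=np.linalg.svd(p-c,full_matrices=False)[2][0]; t=(p-c)@d
                   ~~~~~~~~~~~~~~~~~~~~~~~~~~~~~~~~~~~~~~~~~^^^
IndexError: index 0 is out of bounds for axis 0 with size 0
```

```bash
cat > needle.py <<'E'
from fit import *
H=np.array([511.,-266.5])
def rays(im,uv,o=None):
    K=np.array(im["intrinsics"]); d=(uv-K[:2,2])/K[0,0]
    if o is None:
        return np.array(im["eye"]), np.c_[d,np.ones(len(d))]@rot(im["orientation"]).T
    th=np.linalg.norm(d,axis=1,keepdims=True); v=np.c_[d/th*np.sin(th),np.cos(th)]
    M=np.array(im["mount"]); Rt=rot(o["orientation"])
    return np.array(o["ee_pos"])+Rt@M[:3,3], v@(Rt@M[:3,:3]).T
def needle(im,o=None,z=28.):
    hsv=cv2.cvtColor(im["image"],cv2.COLOR_BGR2HSV)
    m=(hsv[...,0]>8)&(hsv[...,0]<25)&(hsv[...,1]>90)
    v,u=np.nonzero(m); c,d=rays(im,np.c_[u,v].astype(float),o)
    p=(c+d*((z-c[2])/d[:,2])[:,None])[:,:2]; r=np.hypot(*(p-H).T)
    q=p[(r>30)&(r<100)]
    if len(q)<8: return print("few",len(q))
    c,d,L=line(q); d=d*np.sign(d@(c-H)); r=np.hypot(*(q-H).T); t=q[r>r.max()-8].mean(0)-H
    print(len(q),"dir %.1f"%np.degrees(np.arctan2(d[1],d[0])),"tip dir %.1f"%np.degrees(np.arctan2(t[1],t[0])),"r %.0f"%r.max(),"offset at hinge %.1f"%np.cross(d,H-c))
E
python3 - <<'E' 2>&1 | grep -v Warn
from needle import *
from plan import state
for n,im in load(0).items(): print(n,0); needle(im)
o=state(); im=get_image("wrist"); cv2.imwrite("pics/w3.png",im["image"]); needle(im,o)
needle(np.load("pics/scene2.npy",allow_pickle=True).item())
im=get_image("side"); needle(im)
a=cv2.imread("pics/scene2.png")[110:300,130:330]; b=im["image"][150:340,200:400]
cv2.imwrite("pics/v2.png",np.vstack([cv2.resize(np.hstack([a,b]),None,fx=1.5,fy=1.5),cv2.resize(cv2.imread("pics/w3.png"),(600,300))]))
E
```

```text
scene 0
47 dir 10.8 tip dir 11.8 r 83 offset at hinge -1.7
side 0
67 dir 11.4 tip dir 11.9 r 86 offset at hinge -0.8
t 16.60 pos [ 512.7 -266.6  153. ] yaw 51.42 tilt 0.03 w 12.0 gf 30.0 F [0.9 1.7 6.3]
342 dir -70.9 tip dir -43.4 r 98 offset at hinge -23.6
49 dir -151.8 tip dir 155.7 r 100 offset at hinge 49.9
few 0
```

View pics/v2.png

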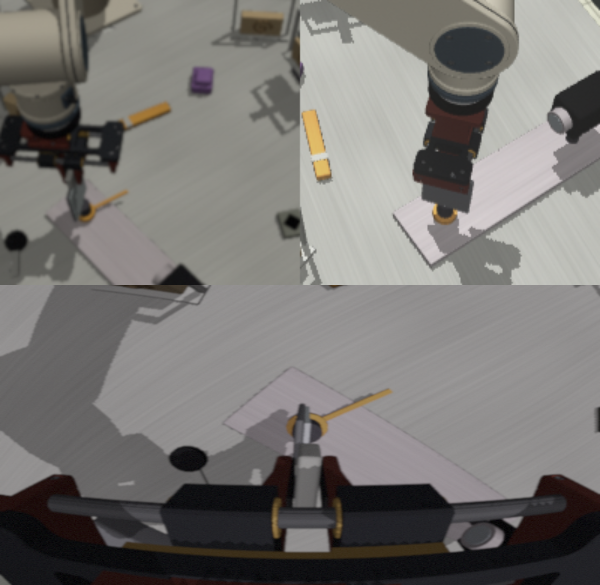

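The scene and wrist panels show the paddle gripped and the needle swung towards the hung carrier. Some brass on the gripper spoiled the colour mask, so I'll restrict it.

```bash
sed -i 's/def needle(im,o=None,z=28.):/def needle(im,o=None,z=28.,box=None):/; s/^    v,u=np.nonzero(m)/    if o is None: m\&=(cloud(im)[...,2]<40)\n    else: m[180:]=0\n    v,u=np.nonzero(m)/' needle.py
cat > look.py <<'E'
from needle import *
from plan import state
o=state(); im=get_image("wrist"); needle(im,o); needle(get_image("scene"))
E
python3 look.py 2>&1 | grep -v Warn; python3 - <<'E' 2>&1 | grep -v Warn
from needle import *
for n,im in load(0).items(): needle(im)
w=cloud(np.load("pics/scene2.npy",allow_pickle=True).item()); p=sel(w,(511,-266),45,70,130); 
n=np.linalg.svd(p-np.median(p,0),full_matrices=False)[2][2]; print("mirror n",n, np.degrees(np.arctan2(n[1],n[0])))
E
```

```text
t 16.70 pos [ 512.7 -266.6  153. ] yaw 51.42 tilt 0.03 w 12.0 gf 30.0 F [1.1 1.5 5.7]
313 dir 85.3 tip dir 85.3 r 84 offset at hinge 0.0
53 dir 85.3 tip dir 85.8 r 85 offset at hinge -0.8
46 dir 10.9 tip dir 11.8 r 83 offset at hinge -1.5
67 dir 11.4 tip dir 11.9 r 86 offset at hinge -0.8
mirror n [-0.69675243 -0.71729484  0.0049159 ] -134.16770071966508
```

The needle reads 85.4° and the fossil bears 90.6°, so 2.6° more on the mirror.

{"op": "jog_arm", "data": {
  "commands": [
    [-1,[0,0,0],[0,0,-0.03]],
    [-1,[0,0,0],[0,0,-0.028]],
    [-1,[0,0,0],[0,0,0]],
    [-1,[0,0,0],[0,0,0]]
  ]
}}

```text
t: 17.2
ee_pos: [512.7, -266.6, 153.1]
orientation: [0.97, 2.987, -0.0]
ft_force: [1.1, 1.5, 4.9]
width: 11.6
grasp_force: 30.0
```

```bash
python3 look.py 2>&1 | grep -v Warn; python3 - <<'E'
from needle import *
im=get_image("scene"); w=cloud(im); p=sel(w,(507,252),80,184,197); p=p[abs(p[:,0]-507)>14]; p=p[p[:,1]<275]; print(line(p))
E
```

```text
t 17.20 pos [ 512.7 -266.6  153.1] yaw 54.03 tilt 0.04 w 11.6 gf 30.0 F [1.1 1.5 4.9]
314 dir 90.6 tip dir 90.6 r 84 offset at hinge 0.0
45 dir 92.0 tip dir 91.6 r 86 offset at hinge 0.9
(array([507.70127267, 254.07265303, 189.61916397]), array([ 0.99171226, -0.12842651, -0.00366404]), np.float64(131.52949467758643))
```

{"op": "jog_arm", "data": {
  "commands": [
    [-1,[0,0,0],[0,0,0]],
    [-1,[0,0,0],[0,0,0]],
    [-1,[0,0,0],[0,0,0]],
    [-1,[0,0,0],[0,0,0]],
    [-1,[0,0,0],[0,0,0]],
    [-1,[0,0,0],[0,0,0]],
    [-1,[0,0,0],[0,0,0]],
    [-1,[0,0,0],[0,0,0]],
    [-1,[0,0,0],[0,0,0]],
    [-1,[0,0,0],[0,0,0]]
  ]
}}

```text
t: 18.35
ee_pos: [512.7, -266.7, 153.0]
orientation: [0.97, 2.987, -0.0]
ft_force: [0.6, 0.9, 5.9]
width: 12.0
grasp_force: 30.0
```

```bash
python3 look.py 2>&1 | grep -v Warn
```

```text
t 18.35 pos [ 512.7 -266.7  153. ] yaw 54.03 tilt 0.04 w 12.0 gf 30.0 F [0.6 0.9 5.9]
315 dir 90.6 tip dir 90.6 r 84 offset at hinge 0.0
47 dir 91.8 tip dir 91.4 r 86 offset at hinge 0.7
```

The reading is steady and the needle points at the fossil, so I'm handing in.

```bash
python3 -c "
from workcell import close_job; print(close_job())"
```

```text
the job is handed in; nothing more can be done
None
```

I handed the job in at about 18 s: the farthest carrier hangs by its handle's middle on the hook, let go, spiral facing the mirror, and the gripper holds the paddle with the needle at 90.6° by the wrist camera (about 91.5° by the scene camera), against a fossil bearing of 90.6°; the judged result was not shown.

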